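Hold down the recessed reset of an RF switch module

ROBOT

A 7-joint arm with a two-finger parallel gripper is mounted at the origin on the work surface. World frame = base frame: x ahead of the robot, y to its left, z up, the work surface at z = 0. Lengths are in m, angles in rad, forces in N, time in s.
With the tool pointing down it reaches from about 0.4 to 0.9 m from the base axis. Payload 5.6 kg.
Tool frame: the origin (TCP) lies midway between the tips of the shut fingers; the grasp point (between the pads) lies 19 mm behind it; x points along the fingers, y is the direction in which the jaws open and shut, and the axes are right-handed (so a half turn about x gives the same grasp; the last joint's range is limited). The gripper opens to 92 mm and grips with 3 to 60 N. Pads are 20 mm wide; open, the fingers measure 128 mm over their backs; the gripper's body (75 mm by 189 mm) begins 69 mm behind the grasp point.
Start: joints at [1.245, 0.468, -0.012, 1.603, 0.006, 1.071, -0.056], TCP at [0.181, -0.624, 0.215] pointing down, gripper open.
Joint ranges: [-2.53, 2.53], [-0.31, 2.02], [-1.57, 1.55], [0.28, 2.44], [-1.29, 4.43], [0.15, 1.84], [-2.92, 2.92]. Speed limits (rad/s): [2.57, 2.57, 3.14, 3.14, 3.14, 3.14, 3.14].

INTERFACE

Orientations are given as a rotation vector (axis times angle).
In Python, from cell import r, read_camera, camera_model, spotter gives the robot as it stands. The module is installed in compiled form; this text tells all that it offers.
- The arm moves only by the tool servo_tool, never from a script. Its argument "deltas" is a list of rows, each an object with "xyz": the shift along the tool's x, y, z in cm, a list of three; "yaw": the turn about the tool's x in rad. A call has exactly 8 rows; each row shifts and turns the commanded pose from where the row before left it, along the tool's axes as they then stand; what a row does not reach is not made up. A row lasts 1/10 s, in which the tool goes at most 50 mm and 8.59 degrees, less where a joint would pass 70% of its speed; a pose out of reach is approached as far as the arm can. A call is refused whole if a number of a shift passes 5 or a number of a turn 0.15, either way. A call with a gripper value outside its range is refused whole. "grip" is the opening, from -1 (shut) to 1 (fully open), so that 0 is half open, set as the call begins (left out, the last holds). The fingers move at their own pace and stop on an object; the grip force is fixed at half the most. Time passes only in rows, so rows that do not move let the fingers close, or fill a call up. It gives the time, the measured TCP pose, the force and the opening at its end, in the units of the state.
- r.get_obs(): the state, without advancing time (a new reading comes with each control period).
- read_camera(name): name is "scene" or "top" or "wrist"; returns the picture (420x560x3 uint8, blue, green, red); there is no depth.
- camera_model(name): a dict with "intrinsics" (3x3 intrinsics, pixels), "pose" (4x4, takes a point from camera to world coordinates). Camera axes: x right, y down, z forward; pixel columns grow to the right and rows downward; lengths in m; the calibration is good to about 2 mm. A picture is of the moment at which its call begins: read the wrist's pose just before it. camera_model takes no time and is no camera call; for the wrist camera it gives the pose at the moment of the call.
- r.hand_in(): hands the job in, once; it reports no verdict.
Trained networks look in the newest picture that a camera, given by its name, has taken for a name from the list of things; names that differ only in an ending like _2 or _b are one class to them, and where a whole thing is asked for, a point or a joint stands for the part that bears it (a point fixed in the world has none). Each returns a list of dicts, best first, with "p" (0 to 1); they miss things now and then, are a little off and sometimes report something else, mostly with a low value. They report only what shows in the picture. A call takes as long as a camera call. They do not tell look-alikes from the thing itself.
- spotter.find_in(camera, label): "at" ([column, row] as shares, 0 to 1, of the picture: columns of its width, rows of its height, amid what is visible of it).
The state is a dict: "clock": time; "joint_pos": joint angles; "joint_vel": joint speeds; "joint_torque": joint torques, N m; "tool_pos": TCP position; "ee_rot": TCP orientation; "ft_force": force on the tool from outside, world axes, zero at the start; "ft_torque": the same for the moment, N m; "gripper_width": opening from 0.0 (shut) to 1.0 (fully open).
Only numpy, scipy, OpenCV 4.12 (cv2) and the standard library are available. Lean on these libraries where they do the work, as an engineer would, in place of code of your own. Each camera call takes 0.05 s, during which the arm holds its last target. There are 200 camera calls.

TASK

Lift the reset pin, the tool with the plain straight round handle, out of the freely turning tool carousel, put its thin shaft through the round hole in the top of the white switch module and push the recessed reset button fully down. Finish while still gripping the pin and holding the button down with it: do not let go or pull out. Leave the other three tools standing in the carousel (it may turn) and the other things on the bench where they are.

Things in the scene. Friction and masses are not known exactly. Their poses are not given: they have to be found in the camera images.
- pin_center (a point): Centre of the reset pin's handle. The pin stands upright, shaft down, in a carousel tube: plain straight black round handle, 18 mm in diameter, 60 mm long, flat top (the tallest of the four tools), its flat lower end resting on the tube's rim. This point is half-way up the handle, 30 mm above its lower end and 104 mm above the table as it stands. z up along the pin. 28 to 56 g.
- pin_tip (a point): Lower end of the reset pin's steel shaft, on its axis, 75 mm below the centre of the handle. The shaft is 6 mm in diameter and 45 mm long, below the handle.
- carousel: Fixed round foot of the carousel, origin on the table under the turning axis. The carousel stands on the robot's left or right, the module on the other side. It carries an aluminium disc 210 mm in diameter, its face 24 mm above the table, that turns freely at a touch, without drive or catch.
- carousel_hub (a point): Top of the carousel's hub, on the turning axis, 44 mm above the table, z up. Around it, 75 mm from the axis and 90 degrees apart, four upright grey tubes stand on the disc (28 mm outside, bore 10 mm, 50 mm deep, rims 74 mm above the table), one tool in each; which tool is in which tube varies.
- tee_center (a point): Middle of the T-handled driver in the carousel: steel neck with a black cross bar 50 mm long and 12 mm thick, its top 48 mm above the tube's rim (the point is 20 mm above the rim); z up along the tool. To be left standing in its tube.
- ball_center (a point): Middle of the ball-headed driver in the carousel: steel neck with a black ball 30 mm in diameter, its top 49 mm above the tube's rim (the point is 25 mm above the rim); z up along the tool. To be left standing in its tube.
- stub_center (a point): Middle of the stubby driver in the carousel: short thick black round handle 30 mm in diameter and 26 mm high on the tube's rim (the point is 13 mm above the rim); z up along the tool. To be left standing in its tube.
- module: White box 150 x 110 x 72 mm (its x, y, z), fixed to the table, turned up to 1 rad either way; origin at the centre of its underside, front with three connectors at its -x. Its flat top has one real hole, the reset hole, 35 mm from the centre towards the front and 22 mm to its +y; dark cooling slots on top are only shallow marks.
- reset_hole (a point): Centre of the mouth of the round reset hole, level with the module's top, 72 mm above the table; z up. The hole is 16 mm in diameter, straight down. The button's grey face lies 24 mm below the mouth, fills nearly the whole bore, and goes down another 6 mm.
- reset_button (a joint): Travel of the recessed reset button in m: 0 up, 0.006 fully down. A spring returns it: it begins to move at 2 N and takes 5 N fully down, against a hard stop.
- attenuator_center (a point): Centre of a steel attenuator, an upright stepped cylinder 26 mm in diameter and 42 mm high, standing between carousel and module. To be left alone.
- adapter_center (a point): Centre of a brass adapter, an upright stepped cylinder 22 mm in diameter and 30 mm high, between the robot and the work. To be left alone.
- mouse_center (a point): Centre of a black computer mouse, 105 x 60 x 26 mm, at the left. To be left alone.
- spanner_grip (a point): Grip of a steel spanner 150 mm long lying flat beyond the work. To be left alone.
There are look-alikes about, which are no part of the job. Leave any turquoise look-alike of the part that bears ball_center alone.

How it is judged:
By the outcome, as a careful person would: the job done as asked, in the order asked, and still so for the second after the job is handed in, while the arm keeps its last pose, push and grip.
It also fails if it takes over 38 s, if anything falls off the work surface, if the arm or the gripper's body presses on something with over 40 N, if the wrist force passes 120 N, or if a joint passes its speed limit or range.

## Working session

There is one attempt and no reset: what is moved stays moved. The work goes in short steps, Python scripts to look and compute and a tool call to move; the robot and the scene stay as the last step left them, time stands still between calls to the robot, and variables do not carry over. Pictures are saved under pics/ and viewed, about 8 in all and at most 12, crops included, and the job is handed in when it is done.

Besides the shell and the picture viewer there is one more tool, called as name([rows], argument=value, ...), one row to a line, values as JSON. servo_tool: Moves the arm, as the interface text tells. Its arguments: {"type":"object","properties":{"deltas":{"type":"array"},"grip":{"type":"number"}},"required":["deltas"]}

```bash
mkdir -p pics
cat > h.py <<'E'
import numpy as np, cv2
from scipy.spatial.transform import Rotation as R
from cell import r, read_camera, camera_model, spotter
def ray(cam,uv,z,m=None):
    m=m or camera_model(cam);K=np.array(m["intrinsics"]);T=np.array(m["pose"])
    d=T[:3,:3]@np.linalg.solve(K,[uv[0],uv[1],1.]);o=T[:3,3]
    return o+d*(z-o[2])/d[2]
def proj(cam,p,m=None):
    m=m or camera_model(cam);K=np.array(m["intrinsics"]);T=np.array(m["pose"])
    c=K@(T[:3,:3].T@(np.array(p)-T[:3,3]));return c[:2]/c[2]
Z=dict(pin_center=.104,carousel_hub=.044,tee_center=.094,ball_center=.099,stub_center=.087,module=.04,reset_hole=.072,attenuator_center=.021,adapter_center=.015)
E
python3 - <<'E'
from h import *
for c in ["top","scene"]:
    im=read_camera(c);cv2.imwrite(f"pics/{c}0.png",im)
    m=camera_model(c);print(c,np.round(m["pose"],3).tolist(),np.round(m["intrinsics"][0],1))
    for k,z in Z.items():
        for d in spotter.find_in(c,k)[:3]:
            uv=np.array(d["at"])*[560,420];print(k,round(d["p"],2),uv.round(),ray(c,uv,z).round(3))
o=r.get_obs();print(o["clock"],o["tool_pos"],o["ee_rot"],R.from_rotvec(o["ee_rot"]).as_matrix().round(3).tolist())
a=cv2.imread("pics/top0.png");cv2.imwrite("pics/top0b.png",cv2.resize(a,(800,600)))
E
```

```text
top [[-0.005, -0.985, 0.174, 0.319], [-1.0, 0.007, 0.009, 0.068], [-0.01, -0.174, -0.985, 1.465], [0.0, 0.0, 0.0, 1.0]] [519.7   0.  277.1]
carousel_hub 0.78 [385. 236.] [ 0.511 -0.215  0.044]
carousel_hub 0.58 [393. 207.] [ 0.594 -0.241  0.044]
tee_center 0.6 [387. 258.] [ 0.446 -0.209  0.094]
ball_center 0.59 [297. 203.] [0.595 0.025 0.099]
ball_center 0.43 [322. 205.] [ 0.589 -0.039  0.099]
ball_center 0.39 [363. 227.] [ 0.53  -0.147  0.099]
stub_center 0.68 [392. 204.] [ 0.592 -0.229  0.087]
module 0.58 [232. 249.] [0.48  0.206 0.04 ]
reset_hole 0.68 [237. 248.] [0.48  0.19  0.072]
attenuator_center 0.53 [309. 243.] [ 0.498 -0.008  0.021]
adapter_center 0.63 [305. 269.] [0.426 0.005 0.015]
scene [[0.717, 0.445, -0.536, 1.14], [0.697, -0.482, 0.531, -0.524], [-0.023, -0.754, -0.656, 0.827], [0.0, 0.0, 0.0, 1.0]] [472.4   0.  270.8]
pin_center 0.51 [128. 289.] [ 0.494 -0.293  0.104]
carousel_hub 0.98 [170. 306.] [ 0.544 -0.238  0.044]
tee_center 0.59 [149. 255.] [ 0.436 -0.205  0.094]
ball_center 0.75 [273. 280.] [ 0.686 -0.073  0.099]
ball_center 0.64 [255. 259.] [ 0.616 -0.059  0.099]
ball_center 0.59 [281. 249.] [0.636 0.002 0.099]
stub_center 0.55 [181. 305.] [ 0.592 -0.237  0.087]
module 0.74 [292. 203.] [0.501 0.186 0.04 ]
attenuator_center 0.56 [239. 249.] [ 0.509 -0.012  0.021]
1.0 [ 0.18133483 -0.6241997   0.21459685] [ 2.06982878  0.29451443 -2.06989003] [[-0.0, 0.279, -0.96], [-0.0, -0.96, -0.279], [-1.0, 0.0, 0.0]]
```

View pics/top0b.png

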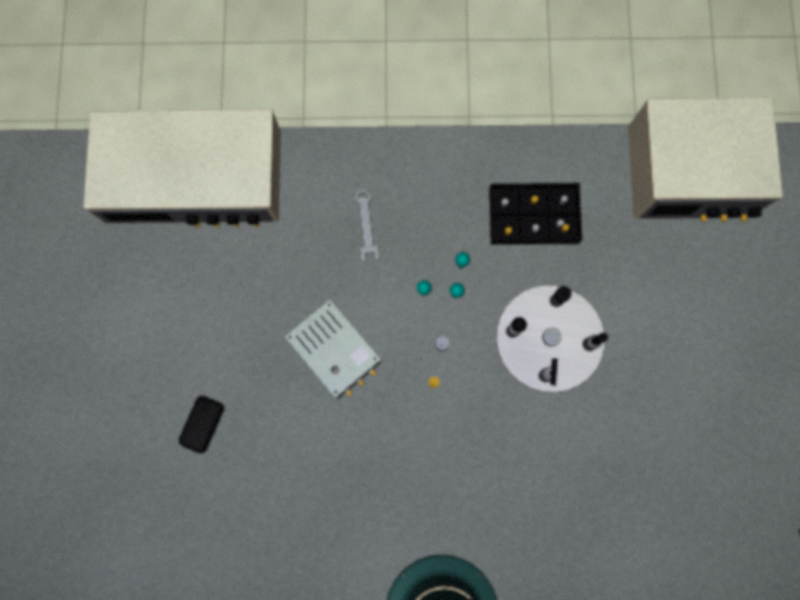

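View pics/scene0.png

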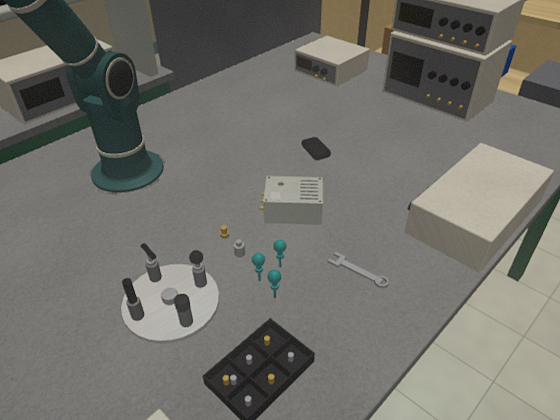

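The top view shows the carousel on the right (hub at about 552,337 of 800x600). The pin is at its right edge, about (595,341), and the scene view shows it at (128,289) with a straight handle. The module is left of centre with its hole at about (335,369). The turquoise balls are look-alikes.

```bash
cat >> h.py <<'E'
def wrap(a): return (a+np.pi)%(2*np.pi)-np.pi
def plan(pos,ang,n,start=None):
    """rows from the present pose to pos with tool y at world angle ang, tool down; start=(pos,ang)"""
    if start is None:
        o=r.get_obs();p=np.array(o["tool_pos"]);M=R.from_rotvec(o["ee_rot"]).as_matrix();a=np.arctan2(M[1,1],M[0,1])
    else: p,a=np.array(start[0],float),start[1]
    for i in range(n):
        k=n-i;y=round(-wrap(ang-a)/k,3)
        B=np.array([[0,0,-1],[np.cos(a),np.sin(a),0],[np.sin(a),-np.cos(a),0]])
        s=(B@((np.array(pos)-p)/k)*100).round(1)
        print('{"xyz":%s,"yaw":%s},'%(s.tolist(),y),end=" ")
        p=p+B.T@s/100;a=a-y
    print("\nend",p.round(4),round(a,3))
E
python3 - <<'E'
from h import *
print(ray("top",[417,239],.104),ray("top",[237*1,258],.072), proj("top",[.494,-.293,.104]))
print(camera_model("wrist"))
plan([.49,-.293,.26],0,16)
E
```

```text
[ 0.49553477 -0.2875711   0.104     ] [0.45155969 0.18874998 0.072     ] [419.09916448 239.56520004]
{'intrinsics': array([[365.12810317,   0.        , 281.70956933],
       [  0.        , 365.12810317, 212.52840883],
       [  0.        ,   0.        ,   1.        ]]), 'pose': array([[ 2.79607799e-01, -9.17985544e-01, -2.81286365e-01,
         2.61023625e-01],
       [-9.60114303e-01, -2.67321514e-01, -8.19739758e-02,
        -6.01654958e-01],
       [ 5.70278359e-05,  2.92987626e-01, -9.56116231e-01,
         3.85758512e-01],
       [ 0.00000000e+00,  0.00000000e+00,  0.00000000e+00,
         1.00000000e+00]])}
{"xyz":[-0.3, -1.4, -2.4],"yaw":-0.081}, {"xyz":[-0.3, -1.3, -2.5],"yaw":-0.08}, {"xyz":[-0.3, -1.0, -2.6],"yaw":-0.081}, {"xyz":[-0.3, -0.8, -2.7],"yaw":-0.08}, {"xyz":[-0.3, -0.6, -2.8],"yaw":-0.081}, {"xyz":[-0.3, -0.4, -2.8],"yaw":-0.08}, {"xyz":[-0.3, -0.2, -2.8],"yaw":-0.081}, {"xyz":[-0.3, 0.1, -2.8],"yaw":-0.08}, {"xyz":[-0.3, 0.3, -2.8],"yaw":-0.081}, {"xyz":[-0.3, 0.5, -2.8],"yaw":-0.08}, {"xyz":[-0.3, 0.8, -2.7],"yaw":-0.081}, {"xyz":[-0.2, 1.0, -2.7],"yaw":-0.08}, {"xyz":[-0.3, 1.2, -2.6],"yaw":-0.081}, {"xyz":[-0.2, 1.4, -2.5],"yaw":-0.08}, {"xyz":[-0.3, 1.6, -2.4],"yaw":-0.081}, {"xyz":[-0.2, 1.7, -2.2],"yaw":-0.08}, 
end [ 0.4899 -0.2933  0.2596] -0.0
```

servo_tool([
  {"xyz":[-0.3,-1.4,-2.4],"yaw":-0.081},
  {"xyz":[-0.3,-1.3,-2.5],"yaw":-0.08},
  {"xyz":[-0.3,-1.0,-2.6],"yaw":-0.081},
  {"xyz":[-0.3,-0.8,-2.7],"yaw":-0.08},
  {"xyz":[-0.3,-0.6,-2.8],"yaw":-0.081},
  {"xyz":[-0.3,-0.4,-2.8],"yaw":-0.08},
  {"xyz":[-0.3,-0.2,-2.8],"yaw":-0.081},
  {"xyz":[-0.3,0.1,-2.8],"yaw":-0.08},
], grip=1)

```text
clock: 1.8
tool_pos: [0.3361, -0.4578, 0.2389]
ee_rot: [1.661, 0.837, -1.661]
ft_force: [1.4, -0.3, 0.9]
gripper_width: 0.996
```

servo_tool([
  {"xyz":[-0.3,0.3,-2.8],"yaw":-0.081},
  {"xyz":[-0.3,0.5,-2.8],"yaw":-0.08},
  {"xyz":[-0.3,0.8,-2.7],"yaw":-0.081},
  {"xyz":[-0.2,1.0,-2.7],"yaw":-0.08},
  {"xyz":[-0.3,1.2,-2.6],"yaw":-0.081},
  {"xyz":[-0.2,1.4,-2.5],"yaw":-0.08},
  {"xyz":[-0.3,1.6,-2.4],"yaw":-0.081},
  {"xyz":[-0.2,1.7,-2.2],"yaw":-0.08},
])

```text
clock: 2.6
tool_pos: [0.4916, -0.2913, 0.2598]
ee_rot: [1.204, 1.212, -1.204]
ft_force: [0.3, 0.7, 0.3]
gripper_width: 1.001
```

Run:
```python
from h import *
o=r.get_obs();m=camera_model("wrist");im=read_camera("wrist");cv2.imwrite("pics/w1.png",im)
print(o["clock"],o["tool_pos"].round(4),o["joint_pos"].round(2),o["gripper_width"],o["ft_force"].round(2))
for k in ["pin_center","carousel_hub","tee_center","ball_center","stub_center"]:
    for d in spotter.find_in("wrist",k)[:2]:
        uv=np.array(d["at"])*[560,420];print(k,round(d["p"],2),uv.round(),ray("wrist",uv,Z[k],m).round(4))
print("pin proj",proj("wrist",[.494,-.29,.134],m))
```

```text
2.6 [ 0.4916 -0.2913  0.2598] [ 0.83  0.33 -0.43  1.73  0.15  1.11  0.35] 1.0013508154113706 [0.28 0.72 0.29]
pin_center 0.85 [290. 199.] [ 0.4994 -0.2956  0.104 ]
pin_center 0.51 [387. 131.] [ 0.5832 -0.2333  0.104 ]
carousel_hub 0.56 [300. 105.] [ 0.5099 -0.2126  0.044 ]
tee_center 0.7 [223.  97.] [ 0.4389 -0.2065  0.094 ]
ball_center 0.79 [329.  20.] [ 0.5293 -0.1457  0.099 ]
stub_center 0.79 [385. 131.] [ 0.5861 -0.2347  0.087 ]
stub_center 0.54 [303. 103.] [ 0.5096 -0.2111  0.087 ]
pin proj [284.69102405 201.44253606]
```

View pics/w1.png

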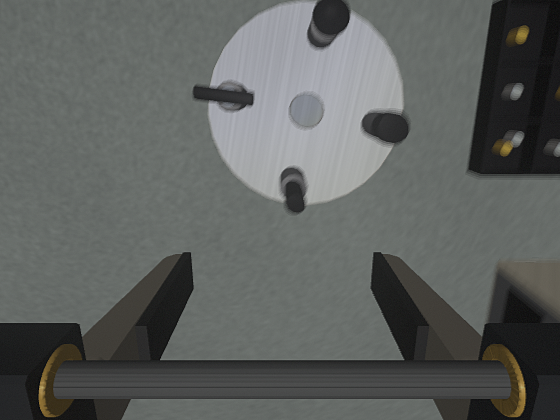

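The wrist view shows the pin nearest the gripper, its top at about (295,205). The tee is on the left, the ball at the top, the stub on the right and the hub at (306,110). Opposite-tube symmetry puts the pin at about (0.498,-0.294), so I'll descend with the jaws tangential.

Run:
```python
from h import *
plan([.499,-.294,.092],-.19,8)
```

```text
{"xyz":[2.1, 0.1, -0.0],"yaw":0.024}, {"xyz":[2.1, 0.1, -0.0],"yaw":0.024}, {"xyz":[2.1, 0.1, -0.0],"yaw":0.023}, {"xyz":[2.1, 0.1, -0.0],"yaw":0.024}, {"xyz":[2.1, 0.1, -0.0],"yaw":0.023}, {"xyz":[2.1, 0.2, -0.0],"yaw":0.024}, {"xyz":[2.1, 0.1, -0.0],"yaw":0.023}, {"xyz":[2.0, 0.2, -0.1],"yaw":0.024}, 
end [ 0.4995 -0.294   0.0923] -0.19
```

servo_tool([
  {"xyz":[2.1,0.3,0],"yaw":0.03},
  {"xyz":[2.1,0.3,0],"yaw":0.03},
  {"xyz":[2.1,0.2,0],"yaw":0.03},
  {"xyz":[2.1,0.2,0],"yaw":0.03},
  {"xyz":[2.1,0,0],"yaw":0.03},
  {"xyz":[2.1,0,0],"yaw":0.04},
  {"xyz":[2.1,0,0],"yaw":0},
  {"xyz":[2.0,0,0],"yaw":0},
])

```text
clock: 3.7
tool_pos: [0.4989, -0.2951, 0.0915]
ee_rot: [1.349, 1.112, -1.35]
ft_force: [-0.3, 0.3, -0.0]
gripper_width: 1.001
```

Run:
```python
from h import *
o=r.get_obs();m=camera_model("wrist");im=read_camera("wrist");cv2.imwrite("pics/w2.png",im)
print(o["clock"],o["tool_pos"].round(4),o["ee_rot"].round(3),o["ft_force"].round(2))
for d in spotter.find_in("wrist","pin_center")[:2]:
    uv=np.array(d["at"])*[560,420];print(round(d["p"],2),uv.round(),ray("wrist",uv,.115,m).round(4))
```

```text
3.7 [ 0.4989 -0.2951  0.0915] [ 1.349  1.112 -1.35 ] [-0.3   0.28 -0.03]
0.81 [286. 284.] [ 0.5014 -0.2921  0.115 ]
```

View pics/w2.png

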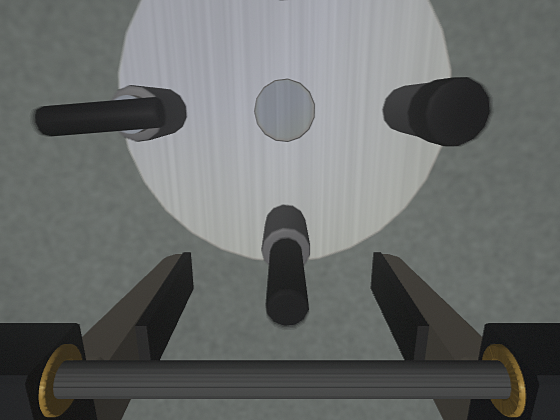

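The pin is centred between the open jaws (handle from 287,245 to 287,310), so I'll close.

servo_tool([
  {"xyz":[0,0,-0.2],"yaw":0},
  {"xyz":[0,0,0],"yaw":0},
  {"xyz":[0,0,0],"yaw":0},
  {"xyz":[0,0,0],"yaw":0},
  {"xyz":[0,0,0],"yaw":0},
  {"xyz":[0,0,0],"yaw":0},
  {"xyz":[0,0,0],"yaw":0},
  {"xyz":[0,0,0],"yaw":0},
], grip=-1)

```text
clock: 4.6
tool_pos: [0.5003, -0.2918, 0.0926]
ee_rot: [1.348, 1.113, -1.348]
ft_force: [0.2, -0.2, -0.5]
gripper_width: 0.327
```

servo_tool([
  {"xyz":[0,0,0],"yaw":0},
  {"xyz":[0,0,0],"yaw":0},
  {"xyz":[0,0,0],"yaw":0},
  {"xyz":[0,0,0],"yaw":0},
  {"xyz":[0,0,0],"yaw":0},
  {"xyz":[0,0,0],"yaw":0},
  {"xyz":[-0.2,0,0],"yaw":0},
  {"xyz":[-0.3,0,0],"yaw":0},
])

```text
clock: 5.4
tool_pos: [0.5001, -0.2916, 0.0975]
ee_rot: [1.348, 1.114, -1.348]
ft_force: [0.4, -1.2, -0.6]
gripper_width: 0.191
```

servo_tool([
  {"xyz":[-1,0,0],"yaw":0},
  {"xyz":[-1.5,0,0],"yaw":0},
  {"xyz":[-2,0,0],"yaw":0},
  {"xyz":[-2,0,0],"yaw":0},
  {"xyz":[-2,0,0],"yaw":0},
  {"xyz":[-2,0,0],"yaw":0},
  {"xyz":[-1,0,0],"yaw":0},
  {"xyz":[0,0,0],"yaw":0},
])

```text
clock: 6.2
tool_pos: [0.5012, -0.2922, 0.2149]
ee_rot: [1.348, 1.109, -1.346]
ft_force: [0.9, 0.7, -0.9]
gripper_width: 0.187
```

Run:
```python
from h import *
o=r.get_obs();m=camera_model("wrist");im=read_camera("wrist");cv2.imwrite("pics/w3.png",im)
print(o["clock"],o["tool_pos"].round(4),o["ft_force"].round(2),o["ft_torque"].round(3),o["gripper_width"])
P=np.array(o["tool_pos"]);M=R.from_rotvec(o["ee_rot"]).as_matrix();print(M.round(3))
for l in [-.042,-.001,.018,.063]: print(l,proj("wrist",P+M[:,0]*l,m).round(1))
# module estimates
im=read_camera("top");cv2.imwrite("pics/top1.png",cv2.resize(im[190:300,170:320],(750,550),interpolation=cv2.INTER_CUBIC))
for d in spotter.find_in("top","reset_hole"): uv=np.array(d["at"])*[560,420];print(d["p"],uv,ray("top",uv,.072))
im=read_camera("scene")
for d in spotter.find_in("scene","reset_hole"): uv=np.array(d["at"])*[560,420];print(d["p"],uv,ray("scene",uv,.072))
print("scene hole px",ray("scene",[281,184],.072),proj("scene",[.455,.189,.072]))
plan([.42,.19,.23],0,16)
```

```text
6.2 [ 0.5012 -0.2922  0.2149] [ 0.91  0.65 -0.87] [-0.042 -0.024 -0.07 ] 0.18736039519896375
[[ 0.003  0.982 -0.189]
 [-0.002 -0.189 -0.982]
 [-1.     0.004  0.002]]
-0.042 [281.2 313.7]
-0.001 [281.4 269.1]
0.018 [281.4 254.2]
0.063 [281.5 227.6]
0.88 [236.824 244.188] [0.48886624 0.18952109 0.072     ]
0.8 [290.024 200.886] [0.51758717 0.16124661 0.072     ]
0.73 [122.416 260.82 ] [ 0.38601002 -0.24515286  0.072     ]
0.36 [223.72 232.68] [ 0.48271812 -0.03115667  0.072     ]
scene hole px [0.45254069 0.1971675  0.072     ] [279.55133049 185.77118529]
{"xyz":[-0.1, -1.1, -2.9],"yaw":-0.012}, {"xyz":[-0.1, -1.0, -2.9],"yaw":-0.012}, {"xyz":[-0.1, -1.0, -2.9],"yaw":-0.012}, {"xyz":[-0.1, -1.0, -2.9],"yaw":-0.012}, {"xyz":[-0.1, -0.9, -2.9],"yaw":-0.012}, {"xyz":[-0.1, -0.9, -2.9],"yaw":-0.012}, {"xyz":[-0.1, -0.8, -2.9],"yaw":-0.012}, {"xyz":[-0.1, -0.8, -2.9],"yaw":-0.012}, {"xyz":[-0.1, -0.8, -3.0],"yaw":-0.012}, {"xyz":[-0.1, -0.7, -3.0],"yaw":-0.012}, {"xyz":[-0.1, -0.7, -3.0],"yaw":-0.012}, {"xyz":[-0.2, -0.7, -3.0],"yaw":-0.012}, {"xyz":[-0.1, -0.6, -2.9],"yaw":-0.012}, {"xyz":[-0.2, -0.6, -3.0],"yaw":-0.011}, {"xyz":[-0.1, -0.6, -3.0],"yaw":-0.012}, {"xyz":[-0.2, -0.5, -2.9],"yaw":-0.011}, 
end [0.4203 0.1896 0.2305] -0.0
```

View pics/w3.png

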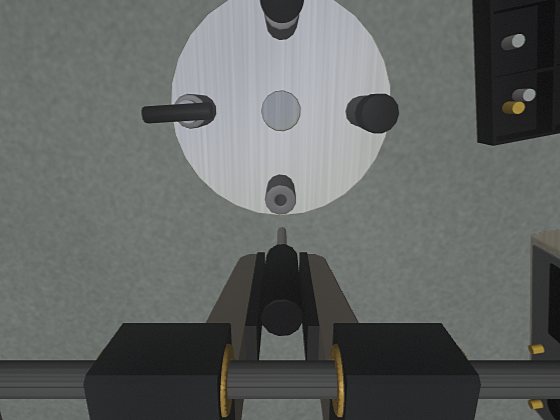

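The pin hangs straight on the tool axis. The tip is seen at (281.5,229) against a predicted 227.6, and the other three tools still stand. Next I'll move to the module.

Run:
```python
from h import *
plan([.452,.191,.225],0,16)
```

```text
{"xyz":[-0.1, -0.9, -2.9],"yaw":-0.012}, {"xyz":[-0.1, -0.8, -2.9],"yaw":-0.012}, {"xyz":[-0.1, -0.8, -2.9],"yaw":-0.012}, {"xyz":[-0.1, -0.8, -2.9],"yaw":-0.012}, {"xyz":[-0.1, -0.7, -2.9],"yaw":-0.012}, {"xyz":[-0.1, -0.7, -3.0],"yaw":-0.012}, {"xyz":[-0.1, -0.6, -3.0],"yaw":-0.012}, {"xyz":[-0.1, -0.6, -3.0],"yaw":-0.012}, {"xyz":[-0.1, -0.6, -3.0],"yaw":-0.012}, {"xyz":[-0.1, -0.5, -3.0],"yaw":-0.012}, {"xyz":[-0.1, -0.5, -3.0],"yaw":-0.012}, {"xyz":[-0.1, -0.5, -3.0],"yaw":-0.012}, {"xyz":[-0.0, -0.4, -3.0],"yaw":-0.012}, {"xyz":[-0.1, -0.4, -3.0],"yaw":-0.011}, {"xyz":[-0.0, -0.4, -3.0],"yaw":-0.012}, {"xyz":[-0.1, -0.4, -3.0],"yaw":-0.011}, 
end [0.4515 0.1914 0.2255] -0.0
```

View pics/top1.png

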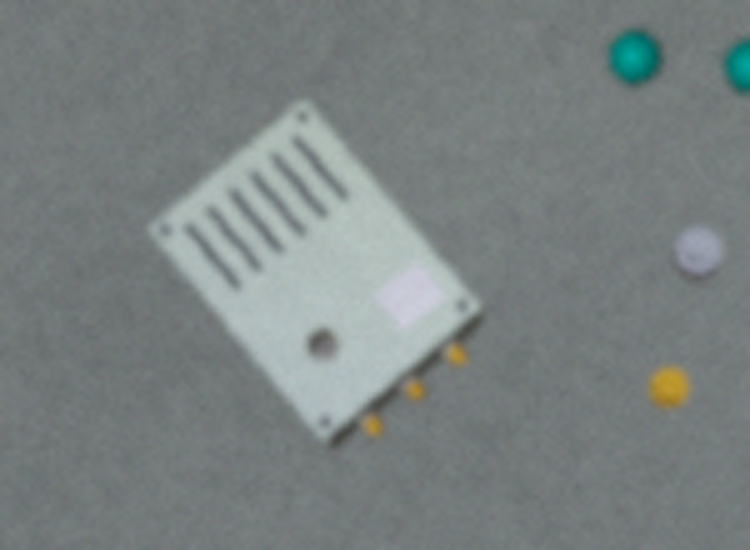

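The hole shows at crop (322,344), which is top pixel (234.4,258.8), or about (0.450,0.195).

servo_tool([
  {"xyz":[-0.1,-0.9,-2.9],"yaw":-0.012},
  {"xyz":[-0.1,-0.8,-2.9],"yaw":-0.012},
  {"xyz":[-0.1,-0.8,-2.9],"yaw":-0.012},
  {"xyz":[-0.1,-0.8,-2.9],"yaw":-0.012},
  {"xyz":[-0.1,-0.7,-2.9],"yaw":-0.012},
  {"xyz":[-0.1,-0.7,-3.0],"yaw":-0.012},
  {"xyz":[-0.1,-0.6,-3.0],"yaw":-0.012},
  {"xyz":[-0.1,-0.6,-3.0],"yaw":-0.012},
])

```text
clock: 7.25
tool_pos: [0.4759, -0.0492, 0.22]
ee_rot: [1.277, 1.165, -1.279]
ft_force: [-0.1, -0.2, 0.2]
gripper_width: 0.188
```

servo_tool([
  {"xyz":[-0.1,-0.6,-3.0],"yaw":-0.012},
  {"xyz":[-0.1,-0.5,-3.0],"yaw":-0.012},
  {"xyz":[-0.1,-0.5,-3.0],"yaw":-0.012},
  {"xyz":[-0.1,-0.5,-3.0],"yaw":-0.012},
  {"xyz":[0,-0.4,-3.0],"yaw":-0.012},
  {"xyz":[-0.1,-0.4,-3.0],"yaw":-0.011},
  {"xyz":[0,-0.4,-3.2],"yaw":-0.012},
  {"xyz":[-0.1,-0.4,-3.2],"yaw":-0.011},
])

```text
clock: 8.05
tool_pos: [0.4516, 0.1961, 0.2259]
ee_rot: [1.208, 1.21, -1.21]
ft_force: [0.4, 0.2, -1.0]
gripper_width: 0.188
```

servo_tool([
  {"xyz":[1.5,0,0],"yaw":0},
  {"xyz":[1.5,0,0],"yaw":0},
  {"xyz":[1.5,0,0],"yaw":0},
  {"xyz":[0.5,0,0],"yaw":0},
  {"xyz":[0,0,0],"yaw":0},
  {"xyz":[0,0,0],"yaw":0},
  {"xyz":[0,0,0],"yaw":0},
  {"xyz":[0,0,0],"yaw":0},
])

```text
clock: 8.85
tool_pos: [0.4526, 0.1953, 0.1771]
ee_rot: [1.21, 1.208, -1.208]
ft_force: [0.5, -0.1, -0.5]
gripper_width: 0.191
```

Run:
```python
from h import *
o=r.get_obs();m=camera_model("wrist");im=read_camera("wrist");cv2.imwrite("pics/w4.png",im)
P=np.array(o["tool_pos"]);M=R.from_rotvec(o["ee_rot"]).as_matrix()
print(o["clock"],P.round(4),M[:,0].round(4),o["ft_force"].round(2),o["gripper_width"])
for l in [.018,.0635]: print(l,(P+M[:,0]*l).round(4),proj("wrist",P+M[:,0]*l,m).round(1))
for d in spotter.find_in("wrist","reset_hole")[:3]: uv=np.array(d["at"])*[560,420];print(d["p"],uv,ray("wrist",uv,.072,m))
cv2.imwrite("pics/w4c.png",cv2.resize(im[130:310,160:400],(800,600)))
```

```text
8.85 [0.4526 0.1953 0.1771] [ 1.1e-03  2.0e-04 -1.0e+00] [ 0.48 -0.13 -0.49] 0.19116655928039158
0.018 [0.4526 0.1953 0.1591] [281.7 254.2]
0.0635 [0.4527 0.1953 0.1136] [281.8 227.4]
0.73 [342.496 188.412] [0.49979382 0.21269311 0.072     ]
```

View pics/w4c.png

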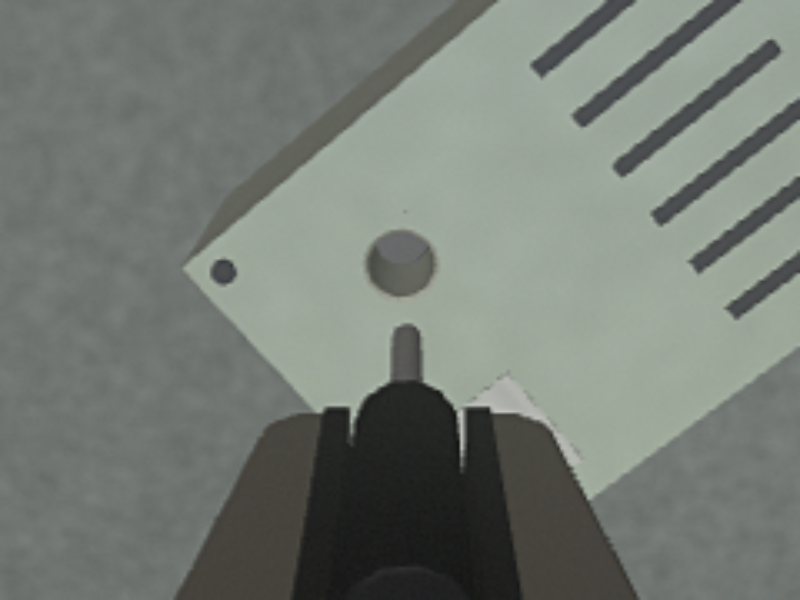

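The hole mouth is at crop (401,263), pixel (280.3,208.9). The tip is at crop (406,330), pixel (281.8,229), close to the prediction.

Run:
```python
from h import *
print(ray("wrist",[280.3,208.9],.072),ray("wrist",[281.8,229],.1136), r.get_obs()["tool_pos"])
```

```text
[0.45137725 0.19607542 0.072     ] [0.45256457 0.19406049 0.1136    ] [0.45246539 0.19518874 0.17696244]
```

servo_tool([
  {"xyz":[0.5,-0.1,-0.1],"yaw":0},
  {"xyz":[1,0,-0.1],"yaw":0},
  {"xyz":[1,0,0],"yaw":0},
  {"xyz":[1,0,0],"yaw":0},
  {"xyz":[1,0,0],"yaw":0},
  {"xyz":[1,0,0],"yaw":0},
  {"xyz":[0.3,0,0],"yaw":0},
  {"xyz":[0,0,0],"yaw":0},
])

```text
clock: 9.75
tool_pos: [0.4509, 0.1971, 0.1179]
ee_rot: [1.208, 1.21, -1.21]
ft_force: [0.1, -0.6, -0.6]
gripper_width: 0.188
```

servo_tool([
  {"xyz":[0.2,0,0],"yaw":0},
  {"xyz":[0.2,0,0],"yaw":0},
  {"xyz":[0.2,0,0],"yaw":0},
  {"xyz":[0.2,0,0],"yaw":0},
  {"xyz":[0.2,0,0],"yaw":0},
  {"xyz":[0,0,0],"yaw":0},
  {"xyz":[0,0,0],"yaw":0},
  {"xyz":[0,0,0],"yaw":0},
])

```text
clock: 10.55
tool_pos: [0.4514, 0.1972, 0.1088]
ee_rot: [1.209, 1.209, -1.209]
ft_force: [-0.3, -0.3, 2.0]
gripper_width: 0.189
```

Contact is at about 2.6 N. I'll press on to the hard stop.

servo_tool([
  {"xyz":[0.1,0,0],"yaw":0},
  {"xyz":[0.1,0,0],"yaw":0},
  {"xyz":[0.1,0,0],"yaw":0},
  {"xyz":[0,0,0],"yaw":0},
  {"xyz":[0,0,0],"yaw":0},
  {"xyz":[0,0,0],"yaw":0},
  {"xyz":[0,0,0],"yaw":0},
  {"xyz":[0,0,0],"yaw":0},
])

```text
clock: 11.35
tool_pos: [0.4514, 0.1973, 0.1056]
ee_rot: [1.209, 1.209, -1.209]
ft_force: [0.6, 0.5, 2.7]
gripper_width: 0.189
```

servo_tool([
  {"xyz":[0.1,0,0],"yaw":0},
  {"xyz":[0.1,0,0],"yaw":0},
  {"xyz":[0,0,0],"yaw":0},
  {"xyz":[0,0,0],"yaw":0},
  {"xyz":[0,0,0],"yaw":0},
  {"xyz":[0,0,0],"yaw":0},
  {"xyz":[0,0,0],"yaw":0},
  {"xyz":[0,0,0],"yaw":0},
])

```text
clock: 12.15
tool_pos: [0.4517, 0.1976, 0.1049]
ee_rot: [1.21, 1.208, -1.208]
ft_force: [-3.6, -1.8, 16.9]
gripper_width: 0.188
```

The force jumped to 17 N with no further travel, so this is the hard stop. I'll check that it holds and look at the result.

servo_tool([
  {"xyz":[0,0,0],"yaw":0},
  {"xyz":[0,0,0],"yaw":0},
  {"xyz":[0,0,0],"yaw":0},
  {"xyz":[0,0,0],"yaw":0},
  {"xyz":[0,0,0],"yaw":0},
  {"xyz":[0,0,0],"yaw":0},
  {"xyz":[0,0,0],"yaw":0},
  {"xyz":[0,0,0],"yaw":0},
])

```text
clock: 12.95
tool_pos: [0.4517, 0.1975, 0.1049]
ee_rot: [1.21, 1.208, -1.208]
ft_force: [-2.7, -1.2, 16.2]
gripper_width: 0.187
```

Run:
```python
from h import *
o=r.get_obs();im=read_camera("wrist");s=read_camera("scene")
print(o["clock"],o["tool_pos"].round(4),o["ft_force"].round(2),o["gripper_width"])
a=cv2.resize(im[130:330,160:400],(480,400));b=cv2.resize(s[150:350,90:330],(480,400));cv2.imwrite("pics/f.png",cv2.resize(np.hstack([a,b]),(800,333)))
```

```text
12.95 [0.4517 0.1975 0.1049] [-2.73 -1.24 16.15] 0.18739800593450956
```

View pics/f.png

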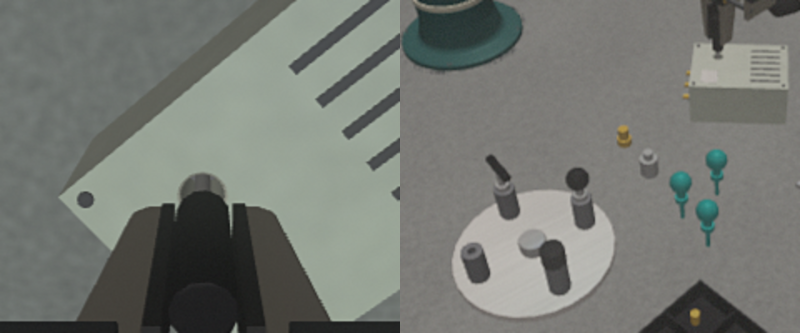

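The shaft is in the hole (mouth seen behind the handle at about 202,185), and the three other tools still stand in the carousel. The force is steady at about 16 N, so I'm handing in.

```bash
python3 -c "
from h import *
print(r.hand_in())"
```

```text
the job is handed in; nothing more can be done
None
```

I lifted the reset pin out of the carousel, put its shaft through the reset hole and pushed the button down. I handed the job in at about 13 s of the 38 s allowed, with the pin still gripped and pressing.

- **Button:** I had no direct reading of its travel, so "fully down" rests on the arm's own measurements. The force rose to 17 N with almost no further movement. That is well past the 5 N needed, and the pin tip was at the expected depth of about 41–42 mm above the table. The force held at about 16 N over the next 0.8 s.
- **Grip:** the opening stayed at about 17 mm of the 92 mm range, roughly the handle's 18 mm.
- **Other things:** the last pictures show the other three tools standing in the carousel. The adapter, attenuator and turquoise look-alikes appear undisturbed. I did not check the mouse and spanner at the end.
- **Disagreements:** the network's position for the reset hole was several centimetres off in all three cameras. I used positions measured by hand in the pictures instead; the top and wrist ones agreed within about 2 mm.

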